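# Retighten the lens ring of a microscope lamp house with a two-pin spanner

## Robot

A 7-joint arm with a two-finger parallel gripper is mounted at the origin on a cart in front of the work surface, level with it; the furniture and walls round the work are solid. World frame = base frame: x ahead of the robot, y to its left, z up, the work surface at z = 0. Lengths are in mm, angles in degrees, forces in N, time in s.
With the tool pointing down it reaches from about 400 to 750 mm from the base axis. Payload 19.5 kg.
Tool frame: the origin (TCP) lies at the very end of the fingers, on their centre line; the grasp point (between the pads) lies 19 mm behind it; z points along the fingers, x is the direction in which the jaws open and shut, and the axes are right-handed (so a half turn about z gives the same grasp; the last joint's range is limited). The gripper opens to 85 mm and grips with 20 to 120 N. Pads are 22 mm wide; open, the fingers measure 114 mm over their backs; the gripper's body (76 mm by 85 mm) begins 54 mm behind the grasp point. The pads swing forward as they close: fully open they stand 13 mm farther back than shut.
Start: joints at [73.528, 40.479, -1.581, 85.061, 1.261, 54.483, -4.326], TCP at [139.91, -557.689, 208.468] pointing down, gripper open.
Joint ranges: [-155.06, 155.06], [-18.47, 123.98], [-90, 86.84], [0, 140.48], [-83.41, 263.41], [0, 116], [-161.91, 161.91]. Speed limits (degrees/s): [108.29, 108.29, 147.25, 147.25, 172.46, 172.46, 172.46].

## Interface

Orientations are given as [roll, pitch, yaw] about the fixed x, y, z axes, in that order (R = Rz(yaw) Ry(pitch) Rx(roll)).
In Python, from station import robot, imaging gives the robot as it stands. The module is installed in compiled form; this text tells all that it offers.
- The arm moves only by the tool carry_out, never from a script. Its argument "steps" is one flat list of numbers, 7 for each row, row after row: the turn, a rotation vector about the tool's x, y, z in degrees, then the shift along the tool's x, y, z in cm, then the closure, from 0 (fully open) to 1 (shut). A call has 1 to 10 rows; each row shifts and turns the commanded pose from where the row before left it, along the tool's axes as they then stand; what a row does not reach is not made up. A row lasts 1/8 s, in which the tool goes at most 62.5 mm and 10.7 degrees, less where a joint would pass 70% of its speed; a pose out of reach is approached as far as the arm can. A call is refused whole if a number of a shift passes 6.25 or a number of a turn 10.7, either way. A call with a gripper value outside its range is refused whole. The fingers move at their own pace and stop on an object; "force" is the grip in N (left out, the last holds). Time passes only in rows, so rows that do not move let the fingers close. It gives the time, the measured TCP pose, the force and the opening at its end, in the units of the state.
- robot.read_state(): the state, without advancing time (a new reading comes with each control period).
- imaging.get_image(name): name is "scene" or "top"; returns a dict with "img" (384x512x3 uint8, blue, green, red), "fx", "fy", "cx", "cy" (pixels), "origin" and "rotation" of the camera in the world. Camera axes: x right, y down, z forward; pixel columns grow to the right and rows downward; lengths in mm; the calibration is good to about 2 mm. A picture is of the moment at which its call begins. There is no depth.
- robot.hand_in(): hands the job in, once; it reports no verdict.
The state is a dict: "clock": time; "joints": joint angles; "dq": joint speeds; "joint_efforts": joint torques, N m; "ee_pos": TCP position; "ee_rot": TCP orientation; "wrist_force": force on the tool from outside, world axes, zero at the start; "torque": the same for the moment, N m; "grip_width": opening from 0.0 (shut) to 1.0 (fully open).
Only numpy, scipy, OpenCV 4.12 (cv2) and the standard library are available. Lean on these libraries where they do the work, as an engineer would, in place of code of your own. Each camera call takes 0.05 s, during which the arm holds its last target.

## Task

The lens in the microscope's lamp house rattles because its recessed retaining ring has worked loose. Take the two-pin spanner from its wooden block, fit both pins into the two holes of the ring, screw the ring clockwise down onto the lens until it grips the glass snugly - firm, but not hard enough to crack it - and stand the spanner back in the slot of its block. Press only lightly, and keep the pins off the glass and the other things on the desk where they are.

Things in the scene. Friction and masses are not known exactly. Their poses are not given: they have to be found in the camera images.
- lamp_house: Grey die-cast lamp house of a microscope, heavy, fixed. Body 112 x 106 x 37 mm (x, y with fins, z), dimmer knob on its -x face. Origin: centre of its underside, z up, x and y along its sides. On its top, on the origin's vertical, stands the lens tube with the retaining ring inside.
- tube_rim (a point): Centre of the mouth of the dark steel lens tube, 58 mm above the lamp house's origin, axes as the lamp house's. Tube: outside 67 mm, bore 52 mm, solid floor 14 mm below the rim.
- ring_face (a point): Middle of the steel ring's upper face, 5 mm below the rim (the ring may start up to 0.8 mm deeper); fixed to the lamp house, axes as its. Ring: outside 50, inside 23, 5 mm thick; two 7 mm through holes opposite each other, 18 mm from the axis. Its angle is not reported: the line through the holes starts 0 to 0.6 rad counter-clockwise (from above) from x. Clockwise it sinks 8 mm a turn.
- lens: Glass lens, 28 mm across, on the tube's floor (its origin), concentric; dome 5.3 mm high. The ring turns with 0.05 to 0.08 N m until it meets the lens, 0.1 to 1.3 rad after the start (lenses differ); then the torque climbs by some 0.4 N m per rad. Snug is 0.15 to 0.22 N m read at rest after slow steps of about 0.03 rad (fast turning overshoots); from about 0.3 the glass cracks. The thread holds.
- spanner: Two-pin spanner, about 0.16 kg, upright in its block. Origin: centre of the underside of its steel head (48 mm across, 8 high), z up. Two 5 mm pins with flat ends stick 12 mm down at x = +18 and -18 mm. Shank 17 mm thick up to z = 26 mm, then a flat black wing handle 46 mm (x) by 16 mm (y), z = 26 to 68 mm: pinch its flat faces (across y). Half a turn about z gives the same tool.
- spanner_pins (a point): Point midway between the tips of the spanner's two pins, 12 mm below the spanner's origin; axes as the spanner's.
- tool_block: Light wooden block 100 x 70 x 24 mm (x, y, z), does not move. Origin: centre of its underside. In the middle of its top a slot 52 mm long (along x) by 10 mm wide, 17 mm deep, for the two pins of the spanner; the spanner's head then rests on the block's top, 24 mm above the origin. Four small empty holes near its corners.
- forceps: Steel forceps, 126 x 12 x 8 mm, lying in front (-x) of the lamp house, 85 mm from its origin (bystander). Origin: centre of the underside.
- label_roll: White roll of labels, 52 mm diameter, 25 mm high, at the desk's front edge (bystander). Origin: centre of the underside.
- ink_pad: Dark blue ink pad, 66 x 100 x 15 mm, behind the work (bystander). Origin: centre of the underside.
- specimen_cup: Clear cup with a red lid, 66 mm diameter, 77 mm high, behind the work (bystander). Origin: centre of the underside.
Not all that is in view belongs to the job. What is shaped like the spanner but green or orange is not meant.

How it is judged (in metres and radians):
On the way, in this order (a step that is already met when the one before it is completed fails the run):
1. both pins of the spanner have dropped into the holes of the ring (tips 2 mm or more below its face), the spanner upright on the tube's axis (z of spanner_pins in the frame of lamp_house below 0.0495 m and horizontal distance between spanner_pins and lamp_house below 0.003 m and angle between spanner's own z axis and vertical below 0.1 rad), for 0.2 s.
2. with the pins still in the holes the ring is screwed down until it clamps the lens with more than 9 N (all of step 1 and contact force between lens and anything else above 9 N), for 0.2 s.
At the end, for the whole second after the job is handed in: The ring stays screwed down and clamps the lens with more than 9 N (about 0.12 N m of tightening torque), and the spanner stands at rest and upright in its block, pins in the slot and head on the block's top (within 6 mm of the middle, 3 mm in height and 0.08 rad) (contact force between lens and anything else above 9 N and horizontal distance between spanner and tool_block below 0.006 m and z of spanner in the frame of tool_block between 0.021 and 0.027 m and angle between spanner's own z axis and vertical below 0.08 rad and linear speed of spanner below 0.02 m/s); the robot touches nothing.
It fails at once if the ring is overtightened: the lens is clamped with more than 42 N (about 0.3 N m) and cracks (contact force between lens and anything else above 42 N).
It fails at once if the spanner bears on the ring and the lamp house, downwards or sideways, with more than 25 N in all (contact force between spanner and lamp_house above 25 N).
It fails at once if the spanner scrapes on the glass (more than 3 N) (contact force between spanner and lens above 3 N).
It fails at once if one of the things on the desk (forceps, label roll, ink pad, specimen cup) is moved by more than 30 mm (distance of any of forceps, label_roll, ink_pad, specimen_cup from where it was at the start of the episode above 0.03 m).
It also fails if it takes over 72 s, if anything falls off the work surface, if the arm or the gripper's body presses on something with over 40 N, if the wrist force passes 120 N, or if a joint passes its speed limit or range.

## Working session

There is one attempt and no reset: what is moved stays moved. The work goes in short steps, Python scripts to look and compute and a tool call to move; the robot and the scene stay as the last step left them, time stands still between calls to the robot, and variables do not carry over. Pictures are saved under pics/ and viewed, and the job is handed in when it is done.

Besides the shell and the picture viewer there is one more tool, called after "Emit:" as name(argument=value, ...) on one line, values as JSON. carry_out: Moves the arm, as the interface text tells. Its arguments: {"type":"object","properties":{"steps":{"type":"array"},"force":{"type":"number"}},"required":["steps"]}

```bash
mkdir -p pics; ls; python3 - <<'E'
from station import robot, imaging
import cv2,numpy as np
s=robot.read_state()
for k,v in s.items(): print(k,v)
for n in("scene","top"):
    d=imaging.get_image(n); cv2.imwrite(f"pics/{n}0.png",d["img"])
    print(n,d["fx"],d["fy"],d["cx"],d["cy"],d["origin"],np.array(d["rotation"]).round(4).tolist())
E
```

```text
pics
clock 0.0
joints [73.52746129 40.51160889 -1.58456008 85.08421968  1.2600136  54.48243901
 -4.32511906]
dq [-0.03969887 -0.03244175  0.02272004 -0.16359615 -0.04148571  0.08924487
  0.0869176 ]
joint_efforts [-1.59379444e-03 -8.83219600e+01  1.23427995e+00 -2.36173779e+01
  1.69339083e-02  6.45557724e-03  4.90532909e-05]
ee_pos [ 139.86575419 -557.43382268  208.05107871]
ee_rot [ 1.79999891e+02  6.09962831e-02 -7.59145724e+01]
wrist_force [-0.46259436  0.28781208 -0.02232445]
torque [-0.04402281  0.00254672 -0.00856663]
grip_width 1.0006011800327013
scene 359.06560671613096 359.06560671613096 252.83333337436338 193.28941353369396 [ 47.08399562 427.60578189 681.23892975] [-129.9061, 1.0661, -137.283]
top 434.0580964849967 434.0580964849967 259.3708528487596 190.38448621475143 [ 384.17107556 -105.80159344 1316.26309401] [-172.247, 0.6913, -90.7001]
```

View pics/scene0.png

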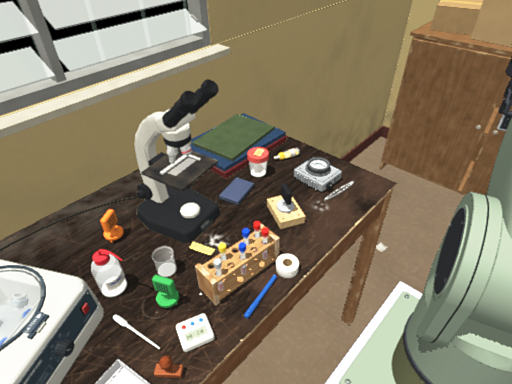

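View pics/top0.png

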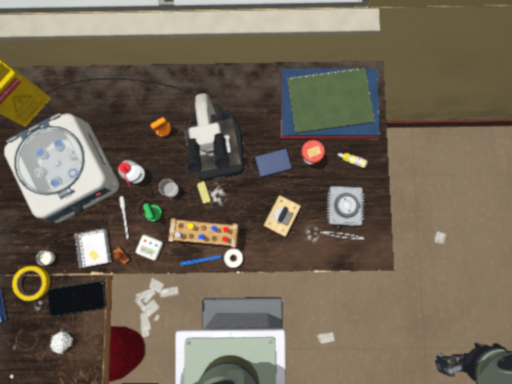

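The lamp house is at about (346,206) in top, the block with the spanner at about (283,215), and the arm is at the lower right. I'll zoom in on both.

```bash
cat > h.py <<'E'
import numpy as np,cv2
from scipy.spatial.transform import Rotation as R
from station import robot, imaging
def cam(n):
    d=imaging.get_image(n); d["R"]=R.from_euler("xyz",d["rotation"],degrees=True).as_matrix(); d["o"]=np.array(d["origin"]); return d
def ray(d,u,v):
    r=d["R"]@np.array([(u-d["cx"])/d["fx"],(v-d["cy"])/d["fy"],1.]); return r
def onz(d,u,v,z):
    r=ray(d,u,v); return d["o"]+r*(z-d["o"][2])/r[2]
def proj(d,p):
    c=d["R"].T@(np.array(p,float)-d["o"]); return np.array([d["fx"]*c[0]/c[2]+d["cx"],d["fy"]*c[1]/c[2]+d["cy"]])
def crop(d,u0,v0,u1,v1,k,fn):
    cv2.imwrite(fn,cv2.resize(d["img"][v0:v1,u0:u1],None,fx=k,fy=k,interpolation=cv2.INTER_CUBIC))
E
python3 - <<'E'
from h import *
d=cam("top");s=cam("scene")
print(onz(d,283,215,24),onz(d,346,206,58),onz(s,286,210,24),onz(s,318,165,58), proj(d,[139.9,-557.4,208]))
a=cv2.resize(d["img"][180:250,250:380],None,fx=6,fy=6,interpolation=cv2.INTER_CUBIC)
cv2.imwrite("pics/t1.png",a)
crop(s,255,145,365,235,7,"pics/s1.png")
E
```

```text
[ 485.30121613 -161.86597979   24.        ] [ 506.40697218 -343.76408914   58.        ] [ 474.57035354 -149.20574205   24.        ] [ 504.93005038 -336.54404507   58.        ] [450.89113815 348.10298472]
```

View pics/t1.png

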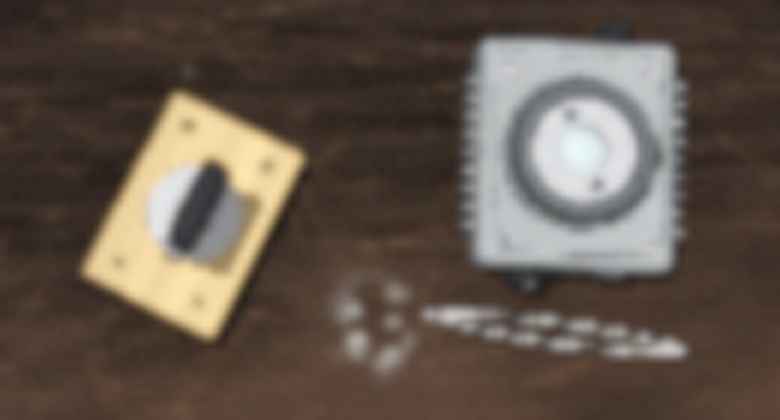

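View pics/s1.png

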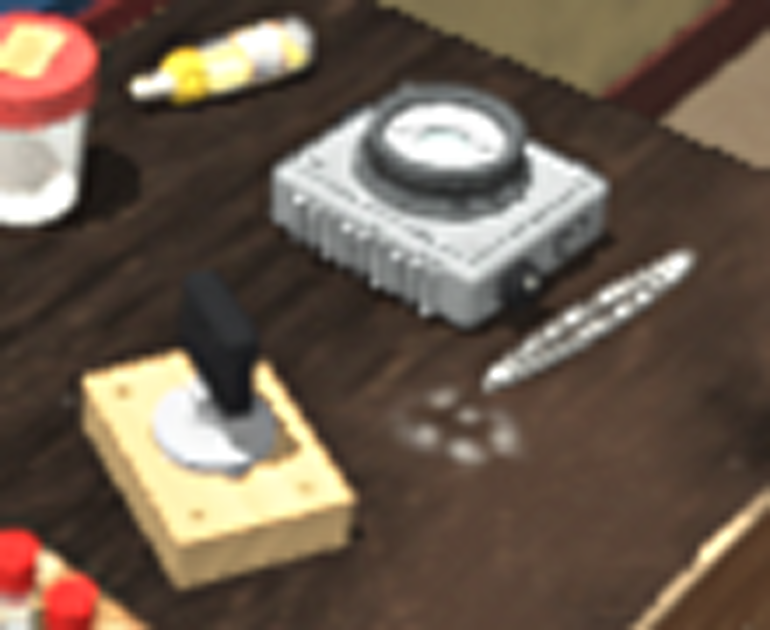

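```bash
cat > m.py <<'E'
from h import *
d=cam("top");s=cam("scene")
def comps(d,mask,box,lo):
    m=np.zeros_like(mask);u0,v0,u1,v1=box;m[v0:v1,u0:u1]=mask[v0:v1,u0:u1]
    n,l,st,c=cv2.connectedComponentsWithStats(m.astype(np.uint8))
    return [(c[i].round(2),st[i].tolist(),l==i) for i in range(1,n) if st[i][4]>=lo]
K=6
for nm,c,box,bb in(("top",d,(255,185,310,245),0),("scene",s,(260,180,312,235),0)):
    u0,v0,u1,v1=box
    im=cv2.resize(c["img"][v0:v1,u0:u1],None,fx=K,fy=K,interpolation=cv2.INTER_CUBIC)
    hsv=cv2.cvtColor(im,cv2.COLOR_BGR2HSV)
    tan=(hsv[...,1]>60)&(hsv[...,2]>150)
    cn=max(cv2.findContours(tan.astype(np.uint8),0,2)[0],key=cv2.contourArea)
    r=cv2.minAreaRect(cn); ap=cv2.approxPolyDP(cn,12,True)[:,0]
    px=lambda q:((np.asarray(q,float)+.5)/K-.5+[u0,v0])
    print(nm,"block",px(r[0]).round(2),(np.array(r[1])/K).round(2),r[2]); print([ (px(q).round(2).tolist(),onz(c,*px(q),24)[:2].round(1).tolist()) for q in ap])
    dark=(hsv[...,2]<75)&cv2.erode(cv2.drawContours(np.zeros(tan.shape,np.uint8),[cv2.convexHull(cn)],0,1,-1) if nm=="top" else np.ones(tan.shape,np.uint8),np.ones((9,9))).astype(bool)
    cs=cv2.findContours(dark.astype(np.uint8),0,2)[0]
    for q in sorted(cs,key=cv2.contourArea)[-3:]:
        rr=cv2.minAreaRect(q); p=px(rr[0]); print("dark",p.round(2),(np.array(rr[1])/K).round(1),rr[2],[onz(c,*px(b),92)[:2].round(1).tolist() for b in cv2.boxPoints(rr)],onz(c,*p,92).round(1))
E
python3 m.py
```

```text
top block [281.7  215.33] [24.85 34.98] 26.737110137939453
[([278.92, 195.25], [544.8, -150.8]), ([263.58, 224.75], [457.0, -103.6]), ([284.58, 235.75], [423.7, -165.3]), ([299.92, 205.75], [512.3, -212.9])]
dark [282.75 214.37] [ 4.  14.2] 28.442928314208984 [[467.0, -143.5], [502.1, -163.2], [496.6, -173.1], [461.5, -153.3]] [ 481.8 -158.3   92. ]
scene block [285.51 209.75] [38.99 28.41] 59.82648468017578
[([266.42, 198.58], [545.1, -149.8]), ([266.92, 205.92], [523.9, -127.5]), ([280.25, 227.92], [443.3, -86.7]), ([303.42, 221.75], [412.6, -143.9]), ([305.08, 215.25], [424.0, -166.6]), ([292.58, 196.42], [496.0, -205.6]), ([290.92, 199.92], [490.3, -190.7]), ([296.58, 208.42], [457.1, -173.1]), ([287.92, 212.75], [464.0, -144.1]), ([277.42, 210.25], [491.2, -133.1]), ([275.25, 203.75], [512.6, -149.5]), ([282.58, 197.92], [513.0, -182.0]), ([280.92, 195.08], [524.3, -188.4])]
dark [285.5 207. ] [54.8 51.8] 90.0 [[558.5, -136.7], [454.7, -228.1], [337.3, -64.1], [424.0, 13.2]] [438.  -97.2  92. ]
```

```bash
python3 - <<'E'
from h import *
d=cam("top");s=cam("scene")
crop(d,322,182,372,232,12,"pics/tl.png")
crop(d,258,190,308,240,12,"pics/tb.png")
crop(s,290,150,345,195,14,"pics/sl.png")
crop(s,262,180,307,232,11,"pics/sb.png")
E
```

```text
(no output)
```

View pics/tl.png

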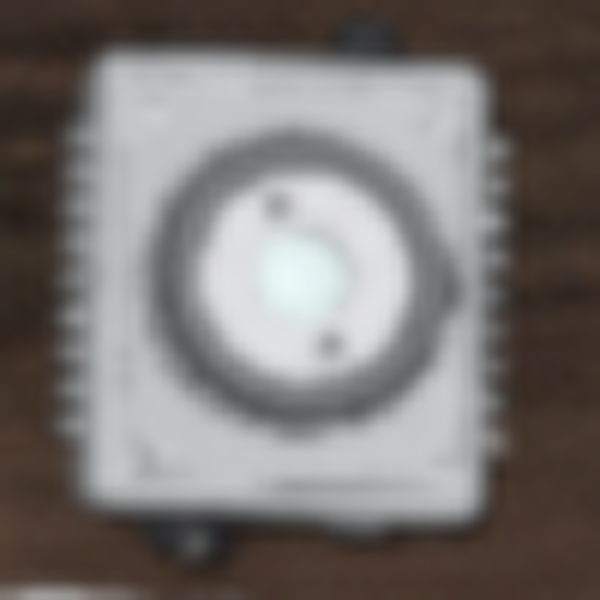

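View pics/tb.png

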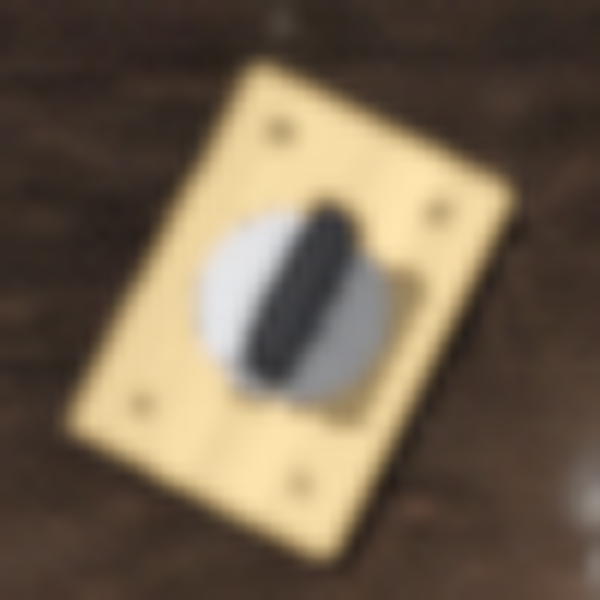

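View pics/sl.png

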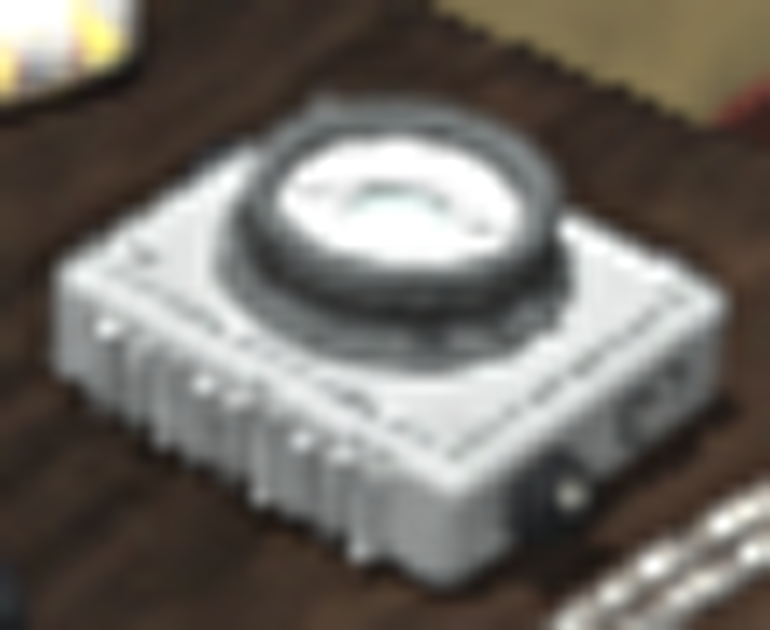

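View pics/sb.png

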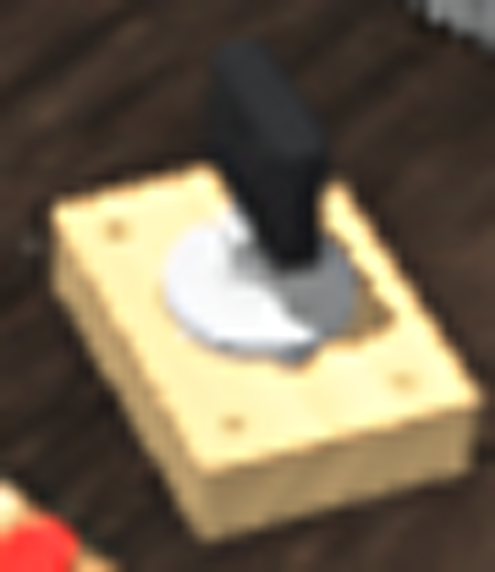

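```bash
cat >> h.py <<'E'
def tri(d,p,s,q):
    a,b=ray(d,*p),ray(s,*q); a/=np.linalg.norm(a); b/=np.linalg.norm(b)
    t=np.linalg.lstsq(np.c_[a,-b],s["o"]-d["o"],rcond=None)[0]
    A,B=d["o"]+a*t[0],s["o"]+b*t[1]; return (A+B)/2,np.linalg.norm(A-B)
E
python3 - <<'E'
from h import *
d=cam("top");s=cam("scene")
T=lambda u0,v0,k:(lambda x,y:((x+.5)/k-.5+u0,(y+.5)/k-.5+v0))
tl,tb,sl,sb=T(322,182,12),T(258,190,12),T(290,150,14),T(262,180,11)
def rep(n,c,f,pts,z):
    w=np.array([onz(c,*f(*p),z)[:2] for p in pts]); e=w[0]-w[-1]
    print(n,w.round(1).tolist(),"mean",w.mean(0).round(1),"len",np.linalg.norm(e).round(1),"ang",np.degrees(np.arctan2(e[1],e[0])).round(1))
rep("ring top",d,tl,[(278,205),(331,345)],53)
rep("ring bright top",d,tl,[(303,275)]*2,53)
rep("ring scene",s,sl,[(315,188),(480,225)],53)
rep("house left top",d,tl,[(100,50),(85,500)],37)
rep("house right top",d,tl,[(487,70),(485,515)],37)
rep("house mid",d,tl,[(100,50),(85,500),(487,70),(485,515)],37)
rep("blk holes",d,tb,[(281,129),(142,403)],24)
rep("blk holes",d,tb,[(438,212),(299,484)],24)
rep("blk holes scene",s,sb,[(118,228),(232,425)],24)
print(onz(s,*sb(405,379),24))
rep("wing",d,tb,[(333,203),(268,382)],92)
rep("head",d,tb,[(293,307)]*2,32)
rep("wing scene corners top", s,sb,[(238,48),(300,140)],92)
print(tri(d,tl(304.5,275),s,sl(397.5,206)))
E
```

```text
ring top [[528.6, -341.8], [494.2, -353.3]] mean [ 511.4 -347.5] len 36.2 ang 18.5
ring bright top [[511.4, -347.2], [511.4, -347.2]] mean [ 511.4 -347.2] len 0.0 ang 0.0
ring scene [[528.1, -339.6], [493.8, -351.5]] mean [ 511.  -345.5] len 36.3 ang 19.1
house left top [[569.7, -302.3], [458.4, -294.8]] mean [ 514.  -298.5] len 111.5 ang -3.8
house right top [[563.3, -397.7], [453.4, -392.3]] mean [ 508.4 -395. ] len 110.0 ang -2.8
house mid [[569.7, -302.3], [458.4, -294.8], [563.3, -397.7], [453.4, -392.3]] mean [ 511.2 -346.8] len 147.0 ang 37.8
blk holes [[529.5, -156.6], [461.6, -120.9]] mean [ 495.6 -138.8] len 76.7 ang -27.8
blk holes [[508.2, -195.3], [441.1, -159.4]] mean [ 474.7 -177.3] len 76.0 ang -28.2
blk holes scene [[528.1, -155.2], [461.3, -118.5]] mean [ 494.7 -136.8] len 76.2 ang -28.7
[ 440.18165929 -158.69640919   24.        ]
wing [[504.1, -165.9], [462.1, -149.8]] mean [ 483.1 -157.8] len 45.0 ang -21.0
head [[484.3, -158.4], [484.3, -158.4]] mean [ 484.3 -158.4] len 0.0 ang 0.0
wing scene corners top [[499.4, -163.9], [466.9, -146.7]] mean [ 483.1 -155.3] len 36.8 ang -28.0
(array([ 511.78163274, -347.66346505,   51.57011676]), np.float64(0.6246210400455753))
```

Both views agree: the ring is at (511.3,-346.8) with its hole line at 18.8°. The block is at (485,-158) with the wing near -28°. The hole spacing comes out as 36.2 mm against 36 given. I'll turn the tool first.

Emit:
carry_out(steps=[0, 0, 10.5, 0, 0, 0, 0, 0, 0, 10.5, 0, 0, 0, 0.2, 0, 0, 10.5, 0, 0, 0, 0.4, 0, 0, 10.5, 0, 0, 0, 0.4], force=60)

```text
clock: 1.0
ee_pos: [140.0, -557.7, 208.5]
ee_rot: [-180.0, 0.0, -118.3]
wrist_force: [0.5, 0.5, 0.8]
grip_width: 0.603
```

Emit:
carry_out(steps=[0, 0, 0, -5.1, -1.2, 0, 0.4, 0, 0, 0, -5.1, -1.2, 0, 0.4, 0, 0, 0, -5.1, -1.2, 0, 0.4, 0, 0, 0, -5.1, -1.2, 0, 0.4, 0, 0, 0, -5.1, -1.2, 0, 0.4, 0, 0, 0, -5.1, -1.2, 0, 0.4, 0, 0, 0, -5.1, -1.2, 0, 0.4, 0, 0, 0, -5.1, -1.2, 0, 0.4])

```text
clock: 2.0
ee_pos: [416.8, -240.7, 208.6]
ee_rot: [-180.0, 0.0, -117.9]
wrist_force: [0.1, -0.2, 0.1]
grip_width: 0.602
```

```bash
cat >> h.py <<'E'
def to(x,y,z,yaw=None):
    st=robot.read_state(); p=np.array(st["ee_pos"]); M=R.from_euler("xyz",st["ee_rot"],degrees=True)
    print("t",round(st["clock"],2),"p",p.round(2),"rot",np.round(st["ee_rot"],2),"F",np.round(st["wrist_force"],2),"T",np.round(st["torque"],3),"w",round(st["grip_width"],3))
    print("shift tool cm",(M.inv().apply(np.array([x,y,z])-p)/10).round(3), "z turn", None if yaw is None else round((st["ee_rot"][2]-yaw+90)%180-90,2))
E
python3 -c "
from h import *
to(485,-158,130,-118);print(np.round(robot.read_state()['joints'],1))"
```

```text
t 2.0 p [ 416.84 -240.71  208.64] rot [-1.7998e+02  1.0000e-02 -1.1791e+02] F [ 0.06 -0.23  0.09] T [-0.015 -0.02  -0.011] w 0.602
shift tool cm [-10.498  -2.148   7.866] z turn 0.09
[ 17.2  33.6  15.6 104.3 -12.5  43.7 -78.6]
```

Emit:
carry_out(steps=[0, 0, 0, -3.5, -0.7, 2.5, 0.4, 0, 0, 0, -3.5, -0.7, 2.5, 0.4, 0, 0, 0, -3.5, -0.7, 2.5, 0.4, 0, 0, 0, 0, 0, 0, 0.4, 0, 0, 0, 0, 0, 0, 0.4])

```text
clock: 2.62
ee_pos: [483.2, -159.8, 133.8]
ee_rot: [-180.0, -0.0, -117.9]
wrist_force: [0.2, -0.8, 0.1]
grip_width: 0.598
```

```bash
python3 - <<'E'
from h import *
to(485,-158,52,-118.2)
d=cam("top");s=cam("scene")
crop(d,243,180,323,240,9,"pics/t2.png");crop(s,250,150,330,235,7,"pics/s2.png")
p=robot.read_state()["ee_pos"]
print(proj(d,p),proj(s,p))
E
```

```text
t 2.62 p [ 483.22 -159.78  133.83] rot [-1.7999e+02 -2.0000e-02 -1.1794e+02] F [ 0.21 -0.85  0.12] T [-0.033  0.008 -0.003] w 0.598
shift tool cm [-0.243 -0.072  8.183] z turn 0.26
[284.0613525  212.57014754] [287.77545949 174.16318404]
```

View pics/s2.png

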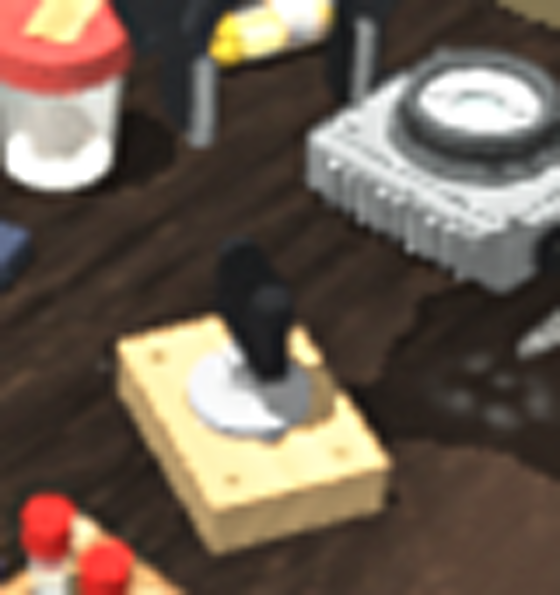

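Emit:
carry_out(steps=[0, 0, 0.2, -0.24, -0.07, 2.0, 0.5, 0, 0, 0, 0, 0, 2.0, 0.5, 0, 0, 0, 0, 0, 2.0, 0.5, 0, 0, 0, 0, 0, 1.2, 0.5, 0, 0, 0, 0, 0, 0.9, 0.5, 0, 0, 0, 0, 0, 0, 0.5, 0, 0, 0, 0, 0, 0, 0.5])

```text
clock: 3.6
ee_pos: [485.4, -157.5, 53.0]
ee_rot: [-180.0, 0.0, -118.1]
wrist_force: [-0.4, -0.2, -0.4]
grip_width: 0.501
```

```bash
python3 - <<'E'
from h import *
to(485,-158,52,-118.2)
d=cam("top");s=cam("scene")
crop(d,253,185,313,240,10,"pics/t3.png");crop(s,250,150,330,235,7,"pics/s3.png")
E
```

```text
t 3.6 p [ 485.44 -157.51   52.98] rot [-1.7997e+02  1.0000e-02 -1.1812e+02] F [-0.37 -0.23 -0.37] T [0.049 0.014 0.001] w 0.501
shift tool cm [0.064 0.015 0.098] z turn 0.08
```

View pics/s3.png

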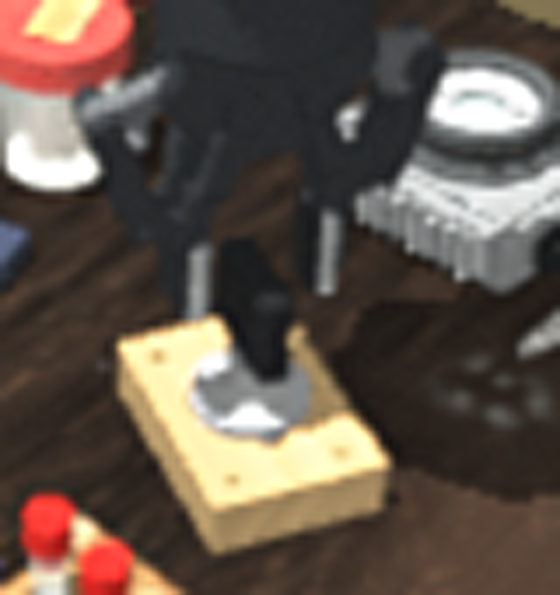

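View pics/t3.png

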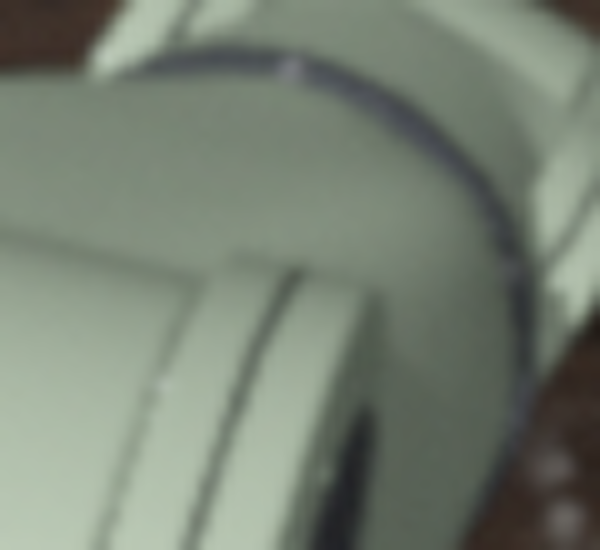

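```bash
python3 - <<'E'
from h import *
s=cam("scene")
a=np.radians(62);u=np.array([np.cos(a),np.sin(a),0])
for z in(53,58,61,66):
    for k in(-21,0,21):
        q=proj(s,np.array([485.4,-157.5,z])+k*u); print(z,k,((q-[250,150])*7).round(0))
print(((proj(s,[485,-158,92])-[250,150])*7).round(0))
E
```

```text
53 -21 [297. 328.]
53 0 [246. 340.]
53 21 [196. 353.]
58 -21 [298. 318.]
58 0 [247. 330.]
58 21 [196. 343.]
61 -21 [298. 312.]
61 0 [247. 324.]
61 21 [196. 337.]
66 -21 [299. 302.]
66 0 [248. 314.]
66 21 [196. 327.]
[252. 261.]
```

```bash
python3 - <<'E'
from h import *
s=cam("scene")
im=s["img"].copy()
im=np.clip(im.astype(float)*1.8,0,255).astype(np.uint8)
s["img"]=im
crop(s,265,165,310,215,12,"pics/s4.png")
E
```

```text
(no output)
```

View pics/s4.png

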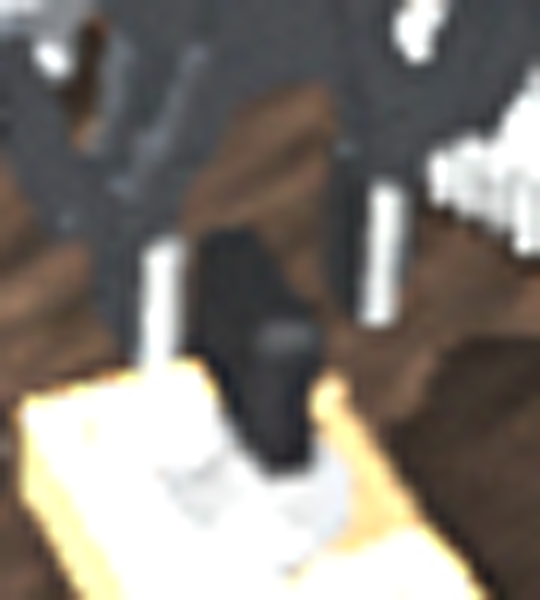

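The finger ends look higher than the TCP, which fits the pads swinging back when open. TCP z=43 is still clear of the head (top at 32), so I'll go down 10 mm and grip.

Emit:
carry_out(steps=[0, 0, 0, 0.06, 0.0, 1.0, 0.5, 0, 0, 0, 0, 0, 0, 0.7, 0, 0, 0, 0, 0, 0, 1, 0, 0, 0, 0, 0, 0, 1, 0, 0, 0, 0, 0, 0, 1, 0, 0, 0, 0, 0, 0, 1], force=60)

```text
clock: 4.55
ee_pos: [484.9, -157.9, 42.5]
ee_rot: [180.0, 0.0, -118.1]
wrist_force: [-0.1, 0.5, -2.4]
grip_width: 0.176
```

```bash
python3 - <<'E'
from h import *
to(485,-158,52,-118.2)
s=cam("scene")
s["img"]=np.clip(s["img"].astype(float)*1.5,0,255).astype(np.uint8)
crop(s,255,165,315,235,9,"pics/s5.png")
E
```

```text
t 4.55 p [ 484.95 -157.87   42.52] rot [ 1.8000e+02  1.0000e-02 -1.1812e+02] F [-0.13  0.47 -2.41] T [-0.052 -0.02  -0.032] w 0.176
shift tool cm [ 0.009 -0.01  -0.948] z turn 0.08
```

View pics/s5.png

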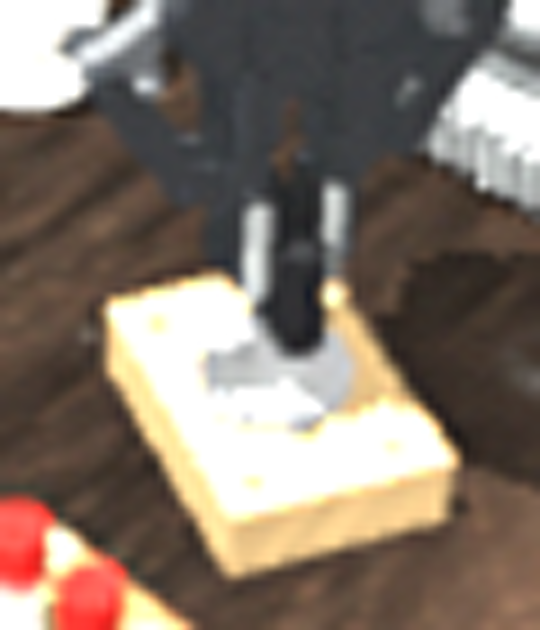

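Emit:
carry_out(steps=[0, 0, 0, 0, 0, -1.0, 1, 0, 0, 0, 0, 0, -2.0, 1, 0, 0, 0, 0, 0, -2.5, 1, 0, 0, 0, 0, 0, -2.5, 1, 0, 0, 0, 0, 0, 0, 1], force=80)

```text
clock: 5.22
ee_pos: [485.6, -158.0, 124.2]
ee_rot: [-179.8, 0.0, -118.1]
wrist_force: [-0.7, -0.1, -2.7]
grip_width: 0.175
```

Emit:
carry_out(steps=[0, 0, -10, 0, 0, 0, 1, 0, 0, -10, 0, 0, 0, 1, 0, 0, -10, 0, 0, 0, 1, 0, 0, -10, 0, 0, 0, 1, 0, 0, -6.9, 0, 0, 0, 1, 0, 0, 0, 0, 0, 0, 1])

```text
clock: 5.98
ee_pos: [484.6, -157.9, 122.0]
ee_rot: [180.0, 0.1, -71.3]
wrist_force: [-0.4, -0.2, -2.9]
grip_width: 0.171
```

```bash
python3 - <<'E'
from h import *
to(511.3,-346.8,122.5,-71.2)
s=cam("scene");print(np.round(robot.read_state()['joints'],1))
s["img"]=np.clip(s["img"].astype(float)*1.3,0,255).astype(np.uint8)
crop(s,255,130,325,215,8,"pics/s6.png")
E
```

```text
t 5.97 p [ 484.63 -157.92  121.99] rot [ 1.7998e+02  5.0000e-02 -7.1270e+01] F [-0.38 -0.17 -2.88] T [-0.014 -0.029 -0.031] w 0.171
shift tool cm [18.745  3.539 -0.067] z turn -0.07
[ 14.2  42.5   0.6 104.7  -0.8  32.9 -56.2]
```

View pics/s6.png

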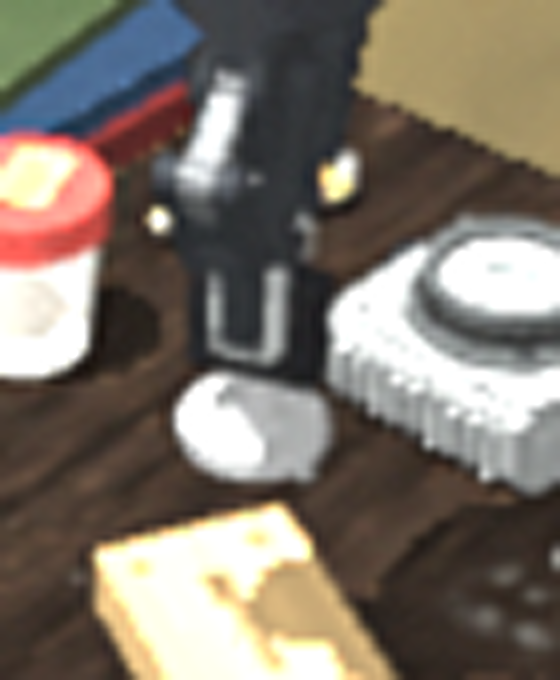

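Emit:
carry_out(steps=[0, 0, 0, 3.75, 0.71, 0, 1, 0, 0, 0, 3.75, 0.71, 0, 1, 0, 0, 0, 3.75, 0.71, 0, 1, 0, 0, 0, 3.75, 0.71, 0, 1, 0, 0, 0, 3.75, 0.7, 0, 1, 0, 0, 0, 0, 0, 0, 1, 0, 0, 0, 0, 0, 0, 1])

```text
clock: 6.9
ee_pos: [511.8, -346.0, 122.0]
ee_rot: [180.0, 0.1, -71.3]
wrist_force: [1.1, 1.0, -1.6]
grip_width: 0.172
```

```bash
python3 - <<'E'
from h import *
to(511.3,-346.8,122.5,-71.2)
s=cam("scene");d=cam("top");print(np.round(robot.read_state()['joints'],1))
crop(s,285,115,350,200,8,"pics/s7.png")
crop(d,320,175,380,235,9,"pics/t7.png")
for off in(-18,0,18):
    a=np.radians(18.8);p=np.array([511.3+off*np.cos(a),-346.8+off*np.sin(a),91.5]); print(((proj(s,p)-[285,115]+.5)*8-.5).round(0))
E
```

```text
t 6.9 p [ 511.76 -345.99  122.05] rot [ 1.7999e+02  7.0000e-02 -7.1290e+01] F [ 1.14  1.03 -1.62] T [ 0.011 -0.     0.029] w 0.172
shift tool cm [ 0.062  0.07  -0.045] z turn -0.09
[ 31.9  50.2  -1.8  81.3   1.8  48.6 -41.6]
[326. 320.]
[278. 310.]
[231. 300.]
```

View pics/s7.png

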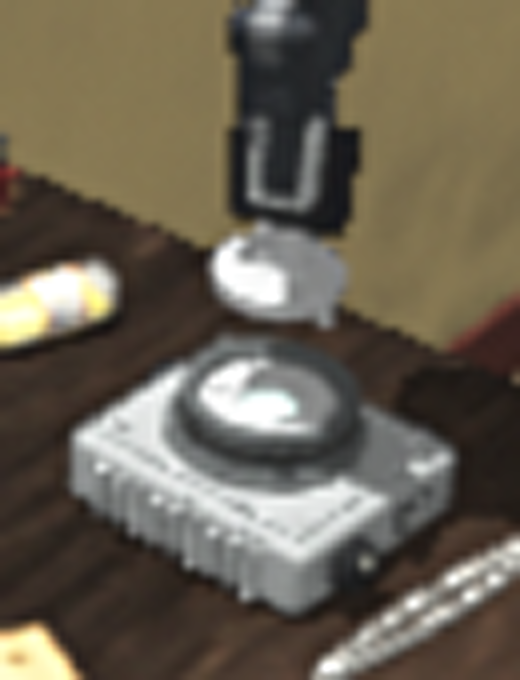

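View pics/t7.png

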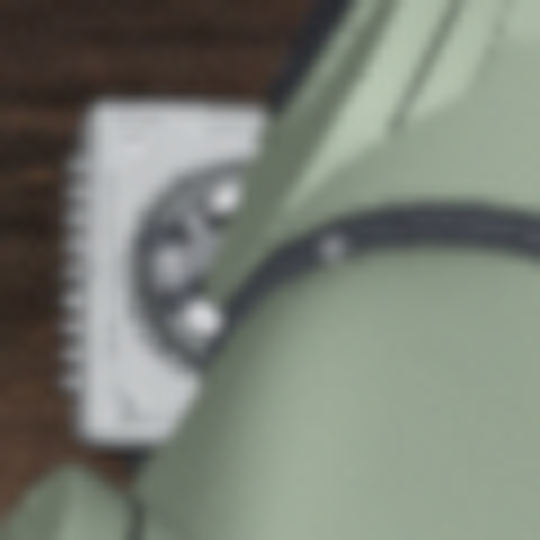

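```bash
cat > dr.py <<'E'
from h import *
rows=[(42,0,0,0)]+[(0,-5.1,-1.2,0)]*8+[(0,-3.5,-.7,2.5)]*3+[(.2,-.24,-.07,8.1),(0,.06,0,1),(0,0,0,-8),(-46.9,0,0,0)]+[(0,3.75,.71,0)]*4+[(0,3.75,.70,0)]
p=np.array([139.91,-557.689,208.468]);psi=-75.914
for t,x,y,z in rows:
    psi-=t;a=np.radians(psi)
    p=p+10*np.array([x*np.cos(a)+y*np.sin(a),x*np.sin(a)-y*np.cos(a),-z])
print(p.round(2),psi)
E
python3 dr.py; python3 -c "
from h import *
for i in range(4): 
    cam('top'); to(511.3,-346.8,122)"
```

```text
[ 511.79 -346.8   122.47] -71.214
t 7.05 p [ 512.04 -345.87  122.52] rot [-1.7999e+02  3.0000e-02 -7.1200e+01] F [-0.1  -0.27 -2.35] T [ 0.053 -0.036 -0.034] w 0.175
shift tool cm [0.064 0.1   0.052] z turn None
t 7.1 p [ 512.04 -346.03  122.57] rot [-1.7999e+02  2.0000e-02 -7.1190e+01] F [-0.19 -0.46 -2.38] T [0.008 0.009 0.004] w 0.17
shift tool cm [0.049 0.095 0.057] z turn None
t 7.15 p [ 512.   -346.24  122.6 ] rot [-1.7999e+02  1.0000e-02 -7.1200e+01] F [ 0.48 -0.66 -2.38] T [0.018 0.006 0.027] w 0.172
shift tool cm [0.031 0.085 0.06 ] z turn None
t 7.2 p [ 511.96 -346.33  122.59] rot [-1.7999e+02  1.0000e-02 -7.1200e+01] F [-0.33 -0.18 -1.48] T [ 0.018 -0.037 -0.006] w 0.174
shift tool cm [0.023 0.078 0.059] z turn None
```

Emit:
carry_out(steps=[0, 0, 0, -0.035, 0.04, 1.2, 1, 0, 0, 0, 0, 0, 1.2, 1, 0, 0, 0, 0, 0, 0.8, 1, 0, 0, 0, 0, 0, 0.3, 1, 0, 0, 0, 0, 0, 0, 1, 0, 0, 0, 0, 0, 0, 1, 0, 0, 0, 0, 0, 0, 1])

```text
clock: 8.07
ee_pos: [511.4, -346.7, 87.7]
ee_rot: [-180.0, -0.0, -71.2]
wrist_force: [0.5, -0.1, -2.5]
grip_width: 0.168
```

```bash
python3 - <<'E'
from h import *
to(511.3,-346.6,83,-71.2)
s=cam("scene");d=cam("top")
crop(s,290,130,345,190,11,"pics/s8.png")
crop(d,320,175,380,235,9,"pics/t8.png")
for off in(-18,0,18):
    a=np.radians(18.8);p=np.array([511.3+off*np.cos(a),-346.6+off*np.sin(a),57]); print(((proj(s,p)-[290,130]+.5)*11-.5).round(0))
E
```

```text
t 8.07 p [ 511.41 -346.69   87.75] rot [-1.7998e+02 -1.0000e-02 -7.1220e+01] F [ 0.47 -0.12 -2.49] T [ 0.007 -0.035  0.01 ] w 0.168
shift tool cm [-0.012  0.007  0.475] z turn -0.02
[379. 383.]
[315. 368.]
[251. 353.]
```

View pics/s8.png

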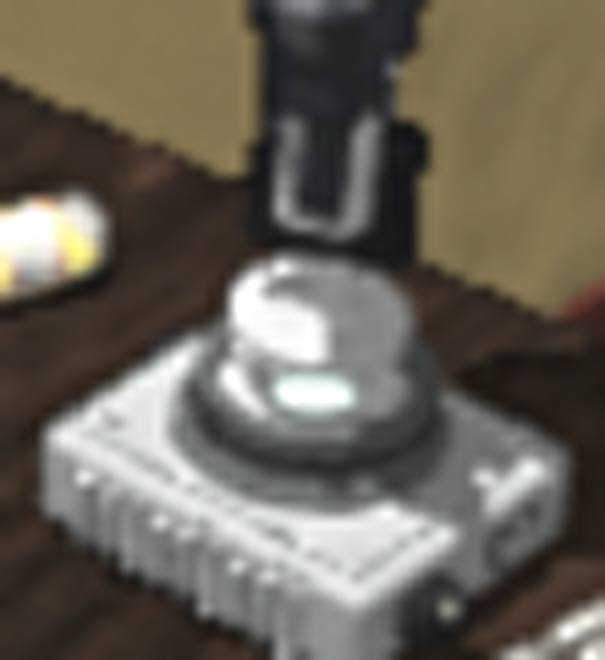

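Emit:
carry_out(steps=[0, 0, 0, 0, 0, 0.15, 1, 0, 0, 0, 0, 0, 0.15, 1, 0, 0, 0, 0, 0, 0.1, 1, 0, 0, 0, 0, 0, 0, 1, 0, 0, 0, 0, 0, 0, 1])

```text
clock: 8.8
ee_pos: [511.3, -346.6, 83.5]
ee_rot: [-180.0, 0.0, -71.2]
wrist_force: [-1.1, -0.8, -1.1]
grip_width: 0.171
```

Emit:
carry_out(steps=[0, 0, 0, 0, 0, 0.05, 1, 0, 0, 0, 0, 0, 0.05, 1, 0, 0, 0, 0, 0, 0, 1, 0, 0, 0, 0, 0, 0, 1])

```text
clock: 9.3
ee_pos: [511.3, -346.6, 82.5]
ee_rot: [-180.0, 0.0, -71.2]
wrist_force: [-0.1, -0.4, -1.9]
grip_width: 0.17
```

Emit:
carry_out(steps=[0, 0, 0, 0, 0, 0.05, 1, 0, 0, 0, 0, 0, 0.05, 1, 0, 0, 0, 0, 0, 0, 1, 0, 0, 0, 0, 0, 0, 1])

```text
clock: 9.8
ee_pos: [511.3, -346.6, 81.5]
ee_rot: [-180.0, 0.0, -71.2]
wrist_force: [-0.5, 0.7, -2.4]
grip_width: 0.173
```

Emit:
carry_out(steps=[0, 0, 0, 0, 0, 0.05, 1, 0, 0, 0, 0, 0, 0.05, 1, 0, 0, 0, 0, 0, 0, 1, 0, 0, 0, 0, 0, 0, 1])

```text
clock: 10.3
ee_pos: [511.3, -346.6, 80.5]
ee_rot: [-180.0, 0.0, -71.2]
wrist_force: [-0.2, -0.7, -3.1]
grip_width: 0.169
```

```bash
python3 - <<'E'
from h import *
to(511.3,-346.6,78.5,-71.2)
s=cam("scene")
crop(s,290,130,345,190,11,"pics/s9.png")
E
```

```text
t 10.3 p [ 511.32 -346.6    80.5 ] rot [-1.800e+02  1.000e-02 -7.122e+01] F [-0.23 -0.67 -3.12] T [-0.032 -0.034 -0.006] w 0.169
shift tool cm [-0.001  0.001  0.2  ] z turn -0.02
```

View pics/s9.png

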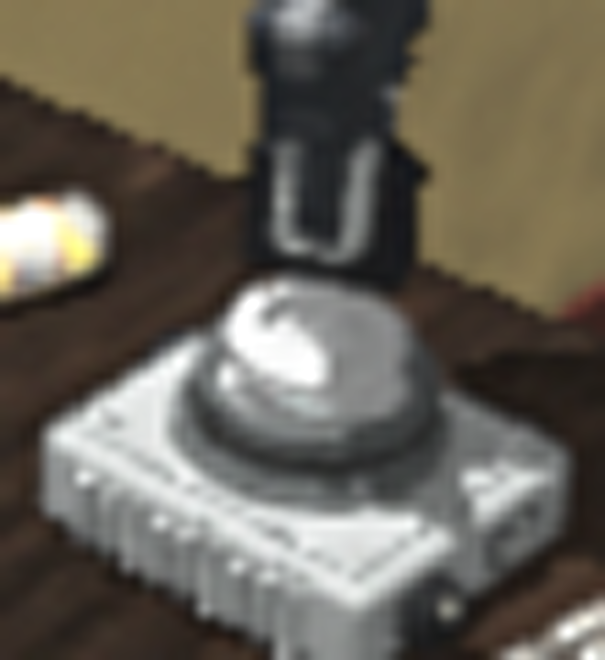

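Emit:
carry_out(steps=[0, 0, 0, 0, 0, 0.05, 1, 0, 0, 0, 0, 0, 0.05, 1, 0, 0, 0, 0, 0, 0.05, 1, 0, 0, 0, 0, 0, 0.05, 1, 0, 0, 0, 0, 0, 0.05, 1, 0, 0, 0, 0, 0, 0, 1, 0, 0, 0, 0, 0, 0, 1])

```text
clock: 11.22
ee_pos: [511.3, -346.6, 78.0]
ee_rot: [180.0, 0.0, -71.2]
wrist_force: [-1.0, -0.6, -2.4]
grip_width: 0.169
```

```bash
python3 - <<'E'
from h import *
to(511.3,-346.6,78.5,-71.2)
E
```

```text
t 11.22 p [ 511.3  -346.63   78.  ] rot [ 1.800e+02  1.000e-02 -7.122e+01] F [-1.01 -0.56 -2.44] T [-0.005 -0.024 -0.007] w 0.169
shift tool cm [-0.003 -0.001 -0.05 ] z turn -0.02
```

Emit:
carry_out(steps=[0, 0, 1.5, 0, 0, 0, 1, 0, 0, 1.5, 0, 0, 0, 1, 0, 0, 1.5, 0, 0, 0, 1, 0, 0, 1.5, 0, 0, 0, 1, 0, 0, 0, 0, 0, 0, 1])

```text
clock: 11.85
ee_pos: [511.3, -346.9, 78.0]
ee_rot: [-180.0, -0.0, -77.3]
wrist_force: [1.0, -4.1, -3.3]
grip_width: 0.166
```

```bash
cat > tq.py <<'E'
from h import *
T=[];F=[]
for i in range(4):
    st=robot.read_state();T.append(st["torque"]);F.append(st["wrist_force"]);imaging.get_image("top")
st=robot.read_state();T.append(st["torque"]);F.append(st["wrist_force"])
T=np.array(T);print("t",round(st["clock"],2),"Tz",T[:,2].round(3),"mean",T.mean(0).round(3),"F",np.mean(F,0).round(2),"p",np.round(st["ee_pos"],2),"rot",np.round(st["ee_rot"],2),"j7",round(st["joints"][6],1))
E
python3 tq.py
```

```text
t 12.05 Tz [0.101 0.087 0.053 0.095 0.047] mean [-1.115 -0.221  0.077] F [ 0.87 -3.69 -2.5 ] p [ 511.34 -346.8    78.04] rot [-1.7999e+02 -2.0000e-02 -7.7210e+01] j7 -46.2
```

Both pins are in and the ring turns at about 0.077 N m. The sideways force of about 3.7 N in -y means only one pin is bearing, so I'll shift slightly that way while turning on.

Emit:
carry_out(steps=[0, 0, 0, 0.04, 0, 0, 1, 0, 0, 1.5, 0, 0, 0, 1, 0, 0, 1.5, 0, 0, 0, 1, 0, 0, 0, 0, 0, 0, 1])

```text
clock: 12.55
ee_pos: [511.4, -346.9, 78.0]
ee_rot: [180.0, 0.0, -80.2]
wrist_force: [0.8, -4.2, -2.5]
grip_width: 0.171
```

```bash
python3 tq.py
```

```text
t 12.75 Tz [0.035 0.088 0.04  0.058 0.028] mean [-0.862 -0.147  0.05 ] F [ 0.68 -3.79 -2.82] p [ 511.38 -346.95   77.97] rot [ 1.800e+02  1.000e-02 -8.021e+01] j7 -48.3
```

Emit:
carry_out(steps=[0, 0, 0, 0.05, 0, 0, 1, 0, 0, 1.5, 0, 0, 0, 1, 0, 0, 1.5, 0, 0, 0, 1, 0, 0, 0, 0, 0, 0, 1])

```text
clock: 13.25
ee_pos: [511.5, -347.2, 77.9]
ee_rot: [180.0, 0.0, -83.2]
wrist_force: [-0.5, -0.7, -3.4]
grip_width: 0.169
```

```bash
python3 tq.py
```

```text
t 13.45 Tz [0.05  0.055 0.04  0.06  0.055] mean [ 0.026 -0.015  0.052] F [-0.69 -0.08 -2.55] p [ 511.49 -347.33   77.97] rot [ 1.800e+02  2.000e-02 -8.321e+01] j7 -50.5
```

Emit:
carry_out(steps=[0, 0, 1.5, 0, 0, 0, 1, 0, 0, 1.5, 0, 0, 0, 1, 0, 0, 1.5, 0, 0, 0, 1, 0, 0, 1.5, 0, 0, 0, 1, 0, 0, 0, 0, 0, 0, 1, 0, 0, 0, 0, 0, 0, 1])

```text
clock: 14.2
ee_pos: [511.5, -347.5, 78.0]
ee_rot: [180.0, 0.0, -89.2]
wrist_force: [0.3, 1.2, -3.4]
grip_width: 0.172
```

```bash
python3 tq.py
```

```text
t 14.4 Tz [0.065 0.092 0.024 0.058 0.103] mean [ 0.319 -0.05   0.068] F [ 0.12  1.12 -2.81] p [ 511.47 -347.49   77.97] rot [ 1.800e+02  1.000e-02 -8.921e+01] j7 -54.8
```

Emit:
carry_out(steps=[0, 0, 1.5, 0, 0, 0, 1, 0, 0, 1.5, 0, 0, 0, 1, 0, 0, 1.5, 0, 0, 0, 1, 0, 0, 1.5, 0, 0, 0, 1, 0, 0, 0, 0, 0, 0, 1, 0, 0, 0, 0, 0, 0, 1])

```text
clock: 15.15
ee_pos: [511.5, -347.5, 78.0]
ee_rot: [-180.0, 0.0, -95.2]
wrist_force: [-0.0, 1.1, -3.0]
grip_width: 0.172
```

```bash
python3 tq.py
```

```text
t 15.35 Tz [0.022 0.058 0.068 0.024 0.082] mean [ 0.28  -0.11   0.051] F [ 0.18  1.07 -3.08] p [ 511.47 -347.52   78.02] rot [-1.800e+02  1.000e-02 -9.522e+01] j7 -59.2
```

Emit:
carry_out(steps=[0, 0, 1.5, 0, 0, 0, 1, 0, 0, 1.5, 0, 0, 0, 1, 0, 0, 1.5, 0, 0, 0, 1, 0, 0, 1.5, 0, 0, 0, 1, 0, 0, 0, 0, 0, 0, 1, 0, 0, 0, 0, 0, 0, 1])

```text
clock: 16.1
ee_pos: [511.5, -347.5, 78.0]
ee_rot: [180.0, 0.0, -101.2]
wrist_force: [-0.4, -0.2, -3.1]
grip_width: 0.167
```

```bash
python3 tq.py
```

```text
t 16.3 Tz [0.058 0.04  0.024 0.109 0.023] mean [ 0.122 -0.133  0.051] F [ 0.1   0.51 -2.59] p [ 511.48 -347.51   78.  ] rot [ 1.8000e+02  1.0000e-02 -1.0121e+02] j7 -63.5
```

Emit:
carry_out(steps=[0, 0, 1.5, 0, 0, 0, 1, 0, 0, 1.5, 0, 0, 0, 1, 0, 0, 1.5, 0, 0, 0, 1, 0, 0, 1.5, 0, 0, 0, 1, 0, 0, 0, 0, 0, 0, 1, 0, 0, 0, 0, 0, 0, 1])

```text
clock: 17.05
ee_pos: [511.5, -347.5, 78.0]
ee_rot: [-180.0, 0.0, -107.2]
wrist_force: [0.1, -0.5, -1.9]
grip_width: 0.173
```

```bash
python3 tq.py
```

```text
t 17.25 Tz [ 0.043  0.095  0.044 -0.001  0.049] mean [-0.046 -0.108  0.046] F [ 0.51  0.03 -2.94] p [ 511.49 -347.55   78.03] rot [-180.      0.   -107.21] j7 -67.9
```

Emit:
carry_out(steps=[0, 0, 1.5, 0, 0, 0, 1, 0, 0, 1.5, 0, 0, 0, 1, 0, 0, 1.5, 0, 0, 0, 1, 0, 0, 1.5, 0, 0, 0, 1, 0, 0, 0, 0, 0, 0, 1, 0, 0, 0, 0, 0, 0, 1])

```text
clock: 18.0
ee_pos: [511.5, -347.5, 78.0]
ee_rot: [180.0, 0.0, -113.2]
wrist_force: [0.0, -0.7, -3.4]
grip_width: 0.17
```

```bash
python3 tq.py
```

```text
t 18.2 Tz [0.075 0.09  0.082 0.034 0.008] mean [-0.149 -0.109  0.058] F [ 0.25 -0.58 -2.74] p [ 511.48 -347.51   78.01] rot [ 1.8000e+02  1.0000e-02 -1.1321e+02] j7 -72.3
```

Emit:
carry_out(steps=[0, 0, 1.5, 0, 0, 0, 1, 0, 0, 1.5, 0, 0, 0, 1, 0, 0, 1.5, 0, 0, 0, 1, 0, 0, 1.5, 0, 0, 0, 1, 0, 0, 0, 0, 0, 0, 1, 0, 0, 0, 0, 0, 0, 1])

```text
clock: 18.95
ee_pos: [511.5, -347.5, 78.0]
ee_rot: [180.0, 0.0, -119.2]
wrist_force: [0.6, -1.0, -3.0]
grip_width: 0.168
```

```bash
python3 tq.py
```

```text
t 19.15 Tz [0.034 0.078 0.029 0.086 0.076] mean [-0.246 -0.025  0.061] F [ 0.36 -0.79 -3.06] p [ 511.44 -347.52   78.01] rot [ 1.8000e+02  1.0000e-02 -1.1922e+02] j7 -76.6
```

Emit:
carry_out(steps=[0, 0, 1.5, 0, 0, 0, 1, 0, 0, 1.5, 0, 0, 0, 1, 0, 0, 1.5, 0, 0, 0, 1, 0, 0, 1.5, 0, 0, 0, 1, 0, 0, 0, 0, 0, 0, 1, 0, 0, 0, 0, 0, 0, 1])

```text
clock: 19.9
ee_pos: [511.5, -347.5, 78.0]
ee_rot: [180.0, 0.0, -125.2]
wrist_force: [0.1, -1.0, -2.1]
grip_width: 0.169
```

```bash
python3 tq.py
```

```text
t 20.1 Tz [-0.005  0.087  0.016  0.052  0.036] mean [-0.359 -0.003  0.037] F [-0.02 -1.52 -2.8 ] p [ 511.43 -347.55   77.98] rot [ 180.      0.   -125.21] j7 -81.0
```

Emit:
carry_out(steps=[0, 0, 1.5, 0, 0, 0, 1, 0, 0, 1.5, 0, 0, 0, 1, 0, 0, 1.5, 0, 0, 0, 1, 0, 0, 1.5, 0, 0, 0, 1, 0, 0, 0, 0, 0, 0, 1, 0, 0, 0, 0, 0, 0, 1])

```text
clock: 20.85
ee_pos: [511.5, -347.5, 78.0]
ee_rot: [180.0, 0.0, -131.2]
wrist_force: [0.2, -1.8, -4.3]
grip_width: 0.175
```

```bash
python3 tq.py
```

```text
t 21.05 Tz [0.15  0.047 0.098 0.024 0.098] mean [-0.442  0.07   0.084] F [-0.25 -1.38 -3.3 ] p [ 511.48 -347.5    78.01] rot [ 1.8000e+02  1.0000e-02 -1.3121e+02] j7 -85.4
```

Emit:
carry_out(steps=[0, 0, 1.5, 0, 0, 0, 1, 0, 0, 1.5, 0, 0, 0, 1, 0, 0, 0, 0, 0, 0, 1, 0, 0, 0, 0, 0, 0, 1])

```text
clock: 21.55
ee_pos: [511.5, -347.5, 78.0]
ee_rot: [180.0, 0.0, -134.2]
wrist_force: [-0.5, -2.2, -3.7]
grip_width: 0.176
```

```bash
python3 tq.py
```

```text
t 21.75 Tz [0.151 0.086 0.072 0.125 0.091] mean [-0.487  0.071  0.105] F [-0.65 -2.08 -3.59] p [ 511.47 -347.49   77.96] rot [ 179.99    0.   -134.21] j7 -87.6
```

Emit:
carry_out(steps=[0, 0, 1.5, 0, 0, 0, 1, 0, 0, 0, 0, 0, 0, 1, 0, 0, 1.5, 0, 0, 0, 1, 0, 0, 0, 0, 0, 0, 1, 0, 0, 0, 0, 0, 0, 1])

```text
clock: 22.38
ee_pos: [511.5, -347.5, 78.0]
ee_rot: [180.0, 0.0, -137.2]
wrist_force: [-0.1, -1.5, -4.3]
grip_width: 0.17
```

```bash
python3 tq.py;python3 tq.py
```

```text
t 22.57 Tz [0.133 0.131 0.088 0.147 0.131] mean [-0.537  0.09   0.126] F [-0.3  -1.97 -3.94] p [ 511.48 -347.48   78.01] rot [ 180.      0.   -137.21] j7 -89.8
t 22.77 Tz [0.131 0.153 0.051 0.158 0.126] mean [-0.536  0.107  0.124] F [-0.43 -1.51 -4.02] p [ 511.47 -347.51   77.99] rot [ 180.      0.   -137.22] j7 -89.8
```

Emit:
carry_out(steps=[0, 0, 1.5, 0, 0, 0, 1, 0, 0, 0, 0, 0, 0, 1, 0, 0, 1.5, 0, 0, 0, 1, 0, 0, 0, 0, 0, 0, 1, 0, 0, 1.5, 0, 0, 0, 1, 0, 0, 0, 0, 0, 0, 1, 0, 0, 0, 0, 0, 0, 1])

```text
clock: 23.65
ee_pos: [511.5, -347.5, 78.0]
ee_rot: [180.0, 0.0, -141.7]
wrist_force: [0.0, -2.0, -4.4]
grip_width: 0.169
```

```bash
python3 tq.py;python3 tq.py
```

```text
t 23.85 Tz [0.15  0.145 0.158 0.162 0.153] mean [-0.584  0.107  0.153] F [-0.03 -1.87 -4.59] p [ 511.46 -347.47   77.98] rot [ 179.99    0.   -141.72] j7 -93.2
t 24.05 Tz [0.153 0.143 0.201 0.144 0.163] mean [-0.611  0.106  0.161] F [-0.5  -2.4  -4.38] p [ 511.49 -347.5    78.  ] rot [ 1.8000e+02  1.0000e-02 -1.4172e+02] j7 -93.2
```

Emit:
carry_out(steps=[0, 0, 1.5, 0, 0, 0, 1, 0, 0, 0, 0, 0, 0, 1, 0, 0, 1.5, 0, 0, 0, 1, 0, 0, 0, 0, 0, 0, 1, 0, 0, 1.0, 0, 0, 0, 1, 0, 0, 0, 0, 0, 0, 1, 0, 0, 0, 0, 0, 0, 1])

```text
clock: 24.92
ee_pos: [511.5, -347.5, 78.0]
ee_rot: [180.0, 0.0, -145.7]
wrist_force: [0.4, -2.8, -5.0]
grip_width: 0.17
```

```bash
python3 tq.py;python3 tq.py
```

```text
t 25.12 Tz [0.195 0.209 0.216 0.22  0.2  ] mean [-0.715  0.081  0.208] F [-0.23 -2.84 -5.72] p [ 511.46 -347.49   77.96] rot [ 179.99    0.   -145.71] j7 -96.1
t 25.32 Tz [0.2   0.233 0.179 0.185 0.175] mean [-0.678  0.122  0.194] F [-0.79 -2.79 -5.67] p [ 511.46 -347.48   77.99] rot [ 179.99    0.   -145.71] j7 -96.1
```

Torque at rest is about 0.20 N m, inside the snug range. I'll back off inside the pin play and check the torque is gone, then lift.

Emit:
carry_out(steps=[0, 0, -1.3, 0, 0, 0, 1, 0, 0, -1.3, 0, 0, 0, 1, 0, 0, 0, 0, 0, 0, 1, 0, 0, 0, 0, 0, 0, 1])

```text
clock: 25.82
ee_pos: [511.6, -347.4, 78.0]
ee_rot: [180.0, 0.0, -143.1]
wrist_force: [-0.3, -0.5, -2.1]
grip_width: 0.171
```

```bash
python3 tq.py
```

```text
t 26.02 Tz [-0.006  0.009 -0.008 -0.009 -0.04 ] mean [-0.034  0.057 -0.011] F [-0.05 -0.06 -1.93] p [ 511.52 -347.39   77.97] rot [ 1.7999e+02  1.0000e-02 -1.4312e+02] j7 -94.2
```

Emit:
carry_out(steps=[0, 0, 0, 0, 0, -0.2, 1, 0, 0, 0, 0, 0, -0.4, 1, 0, 0, 0, 0, 0, -0.8, 1, 0, 0, 0, 0, 0, -1.5, 1, 0, 0, 0, 0, 0, -1.7, 1, 0, 0, -8.3, 0, 0, 0, 1, 0, 0, -8.3, 0, 0, 0, 1, 0, 0, -8.4, 0, 0, 0, 1, 0, 0, 0, 0, 0, 0, 1])

```text
clock: 27.15
ee_pos: [511.6, -347.8, 125.0]
ee_rot: [-180.0, 0.0, -118.2]
wrist_force: [1.0, -0.9, -1.9]
grip_width: 0.168
```

```bash
python3 - <<'E'
from h import *
to(485,-157.9,124,-118.1)
s=cam("scene");d=cam("top")
crop(s,285,115,350,200,8,"pics/s10.png")
E
```

```text
t 27.15 p [ 511.56 -347.8   124.97] rot [-1.7995e+02  1.0000e-02 -1.1817e+02] F [ 1.02 -0.9  -1.86] T [ 0.016  0.033 -0.036] w 0.168
shift tool cm [-15.486  11.307   0.089] z turn -0.07
```

View pics/s10.png

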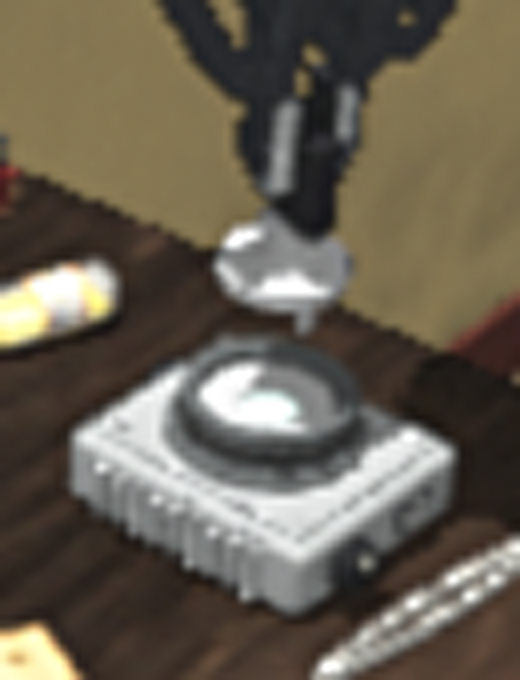

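Emit:
carry_out(steps=[0, 0, 0, -3.1, 2.26, 0, 1, 0, 0, 0, -3.1, 2.26, 0, 1, 0, 0, 0, -3.1, 2.26, 0, 1, 0, 0, 0, -3.1, 2.26, 0, 1, 0, 0, 0, -3.1, 2.26, 0, 1, 0, 0, 0, 0, 0, 0, 1, 0, 0, 0, 0, 0, 0, 1, 0, 0, 0, 0, 0, 0, 1])

```text
clock: 28.25
ee_pos: [484.9, -158.4, 124.1]
ee_rot: [-180.0, -0.0, -118.2]
wrist_force: [0.2, -1.1, -2.2]
grip_width: 0.175
```

```bash
python3 - <<'E'
from h import *
to(485,-158,58,-118.1)
s=cam("scene")
s["img"]=np.clip(s["img"].astype(float)*1.2,0,255).astype(np.uint8)
crop(s,255,150,315,232,8,"pics/s11.png")
a=np.radians(-28.2)
for o in(-18,18): print(((proj(s,[485+o*np.cos(a),-158+o*np.sin(a),94])-[255,150]+.5)*8).round(0))
E
```

```text
t 28.25 p [ 484.9  -158.42  124.06] rot [-1.7998e+02 -1.0000e-02 -1.1824e+02] F [ 0.22 -1.08 -2.18] T [-0.053 -0.039  0.001] w 0.175
shift tool cm [-0.043  0.013  6.606] z turn -0.14
[275. 330.]
[231. 265.]
```

View pics/s11.png

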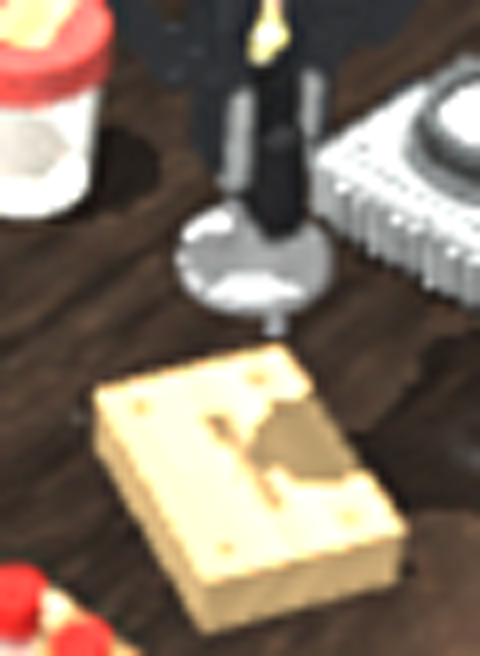

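Emit:
carry_out(steps=[0, 0, 0, -0.02, 0, 2.0, 1, 0, 0, 0, 0, 0, 2.0, 1, 0, 0, 0, 0, 0, 1.6, 1, 0, 0, 0, 0, 0, 1.0, 1, 0, 0, 0, 0, 0, 0.3, 1, 0, 0, 0, 0, 0, 0, 1, 0, 0, 0, 0, 0, 0, 1, 0, 0, 0, 0, 0, 0, 1])

```text
clock: 29.3
ee_pos: [485.1, -157.4, 55.3]
ee_rot: [-180.0, 0.0, -118.1]
wrist_force: [-0.1, 0.6, -2.4]
grip_width: 0.17
```

```bash
python3 - <<'E'
from h import *
to(485,-158,45,-118.1)
s=cam("scene")
s["img"]=np.clip(s["img"].astype(float)*1.2,0,255).astype(np.uint8)
crop(s,260,170,310,230,10,"pics/s12.png")
E
```

```text
t 29.3 p [ 485.12 -157.38   55.32] rot [-1.7997e+02  1.0000e-02 -1.1812e+02] F [-0.13  0.57 -2.43] T [ 0.025 -0.008 -0.053] w 0.17
shift tool cm [ 0.061 -0.018  1.032] z turn -0.02
```

View pics/s12.png

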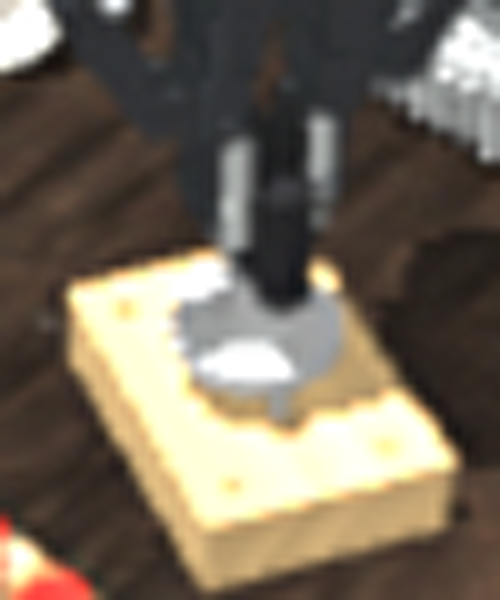

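Pins are at the slot, with no contact force. I'll lower slowly.

Emit:
carry_out(steps=[0, 0, 0, 0.04, 0, 0.15, 1, 0, 0, 0, 0, 0, 0.15, 1, 0, 0, 0, 0, 0, 0.15, 1, 0, 0, 0, 0, 0, 0, 1, 0, 0, 0, 0, 0, 0, 1])

```text
clock: 29.98
ee_pos: [484.8, -157.7, 50.5]
ee_rot: [180.0, 0.0, -118.1]
wrist_force: [0.5, -0.4, -1.1]
grip_width: 0.172
```

Emit:
carry_out(steps=[0, 0, 0, 0, 0, 0.2, 1, 0, 0, 0, 0, 0, 0.2, 1, 0, 0, 0, 0, 0, 0.2, 1, 0, 0, 0, 0, 0, 0, 1, 0, 0, 0, 0, 0, 0, 1])

```text
clock: 30.6
ee_pos: [484.8, -157.7, 44.5]
ee_rot: [180.0, 0.0, -118.1]
wrist_force: [0.8, 0.2, -2.1]
grip_width: 0.172
```

Emit:
carry_out(steps=[0, 0, 0, 0, 0, 0.1, 1, 0, 0, 0, 0, 0, 0.05, 1, 0, 0, 0, 0, 0, 0.05, 1, 0, 0, 0, 0, 0, 0, 1, 0, 0, 0, 0, 0, 0, 1])

```text
clock: 31.22
ee_pos: [484.8, -157.7, 42.5]
ee_rot: [180.0, 0.0, -118.1]
wrist_force: [-0.5, 0.7, -2.8]
grip_width: 0.168
```

```bash
python3 -c "
from h import *
to(485,-158,42.5,-118.1)"
```

```text
t 31.23 p [ 484.77 -157.73   42.51] rot [ 180.      0.   -118.12] F [-0.47  0.71 -2.81] T [ 0.002  0.071 -0.024] w 0.168
shift tool cm [ 0.013 -0.033  0.001] z turn -0.02
```

Emit:
carry_out(steps=[0, 0, 0, 0, 0, 0.03, 1, 0, 0, 0, 0, 0, 0, 1, 0, 0, 0, 0, 0, 0, 0.75, 0, 0, 0, 0, 0, 0, 0.6, 0, 0, 0, 0, 0, 0, 0.5, 0, 0, 0, 0, 0, 0, 0.5, 0, 0, 0, 0, 0, 0, 0.5])

```text
clock: 32.1
ee_pos: [484.8, -157.7, 42.2]
ee_rot: [180.0, 0.0, -118.1]
wrist_force: [-0.9, -0.1, -0.7]
grip_width: 0.496
```

```bash
python3 - <<'E'
from h import *
to(485,-158,142,-118.1)
s=cam("scene")
s["img"]=np.clip(s["img"].astype(float)*1.4,0,255).astype(np.uint8)
crop(s,260,170,310,230,10,"pics/s13.png")
E
```

```text
t 32.1 p [ 484.77 -157.72   42.23] rot [ 1.8000e+02  1.0000e-02 -1.1812e+02] F [-0.9  -0.1  -0.73] T [ 0.033  0.002 -0.095] w 0.496
shift tool cm [ 0.013 -0.033 -9.977] z turn -0.02
```

View pics/s13.png

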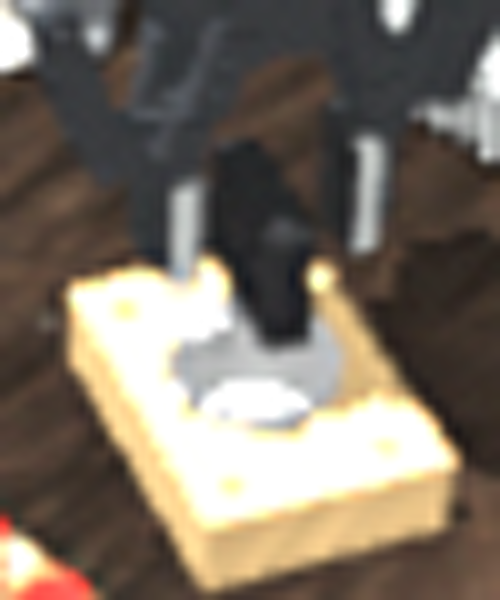

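Fingers are open and the spanner stands in its slot. I'll retreat upwards and away, then check from both views.

Emit:
carry_out(steps=[0, 0, 0, 0, 0, -1.0, 0.5, 0, 0, 0, 0, 0, -3.0, 0.5, 0, 0, 0, 0, 0, -5.0, 0.5, 0, 0, 0, 0, 0, -5.0, 0.5, 0, 0, 0, 5, 0, -2, 0.5, 0, 0, 0, 5, 0, 0, 0.5, 0, 0, 0, 5, 0, 0, 0.5, 0, 0, 0, 5, 0, 0, 0.5, 0, 0, 0, 5, 0, 0, 0.5, 0, 0, 0, 5, 0, 0, 0.5])

```text
clock: 33.4
ee_pos: [342.4, -423.6, 203.0]
ee_rot: [-180.0, -0.0, -118.1]
wrist_force: [0.7, 0.4, -0.7]
grip_width: 0.498
```

Emit:
carry_out(steps=[0, 0, 0, 5, 0, 0, 0.5, 0, 0, 0, 4, 0, 0, 0.5, 0, 0, 0, 0, 0, 0, 0.5, 0, 0, 0, 0, 0, 0, 0.5])

```text
clock: 33.9
ee_pos: [301.3, -501.2, 202.6]
ee_rot: [-180.0, 0.0, -118.1]
wrist_force: [-0.1, -0.2, 0.5]
grip_width: 0.496
```

```bash
python3 - <<'E'
from h import *
to(485,-158,142,-118.1)
s=cam("scene");d=cam("top")
a=cv2.resize(d["img"][180:250,250:380],None,fx=6,fy=6,interpolation=cv2.INTER_CUBIC);cv2.imwrite("pics/t14.png",a)
crop(s,255,145,365,235,7,"pics/s14.png")
E
python3 m.py | grep -A5 top
```

```text
t 33.9 p [ 301.26 -501.18  202.55] rot [-1.7999e+02  2.0000e-02 -1.1810e+02] F [-0.1  -0.17  0.5 ] T [ 0.05   0.045 -0.028] w 0.496
shift tool cm [-38.925  -0.041   6.071] z turn -0.0
top block [281.7  215.33] [24.85 34.98] 26.722888946533203
[([278.92, 195.25], [544.8, -150.8]), ([263.58, 224.75], [457.0, -103.6]), ([284.58, 235.75], [423.7, -165.3]), ([299.92, 205.58], [512.8, -212.9])]
dark [282.63 214.32] [ 3.7 14.2] 26.56505012512207 [[466.5, -144.0], [502.3, -162.6], [497.4, -171.9], [461.7, -153.3]] [ 481.9 -157.9   92. ]
scene block [285.52 209.75] [38.98 28.44] 59.839942932128906
[([266.58, 198.42], [545.2, -150.7]), ([266.92, 205.92], [523.9, -127.5]), ([280.25, 227.92], [443.3, -86.7]), ([303.42, 221.75], [412.6, -143.9]), ([305.08, 215.25], [424.0, -166.6]), ([292.42, 196.25], [496.8, -205.9]), ([290.58, 199.92], [491.0, -190.0]), ([296.25, 208.75], [457.0, -171.5]), ([287.58, 212.75], [464.6, -143.5]), ([276.42, 209.08], [496.2, -134.9]), ([275.08, 203.92], [512.5, -148.6]), ([280.25, 198.75], [515.6, -174.9]), ([278.92, 196.58], [524.4, -179.6]), ([282.58, 198.42], [511.7, -180.3]), ([280.42, 195.25], [524.9, -186.9])]
dark [285.5 207. ] [54.8 51.8] 90.0 [[558.5, -136.7], [454.7, -228.1], [337.3, -64.1], [424.0, 13.2]] [438.  -97.2  92. ]
```

View pics/t14.png

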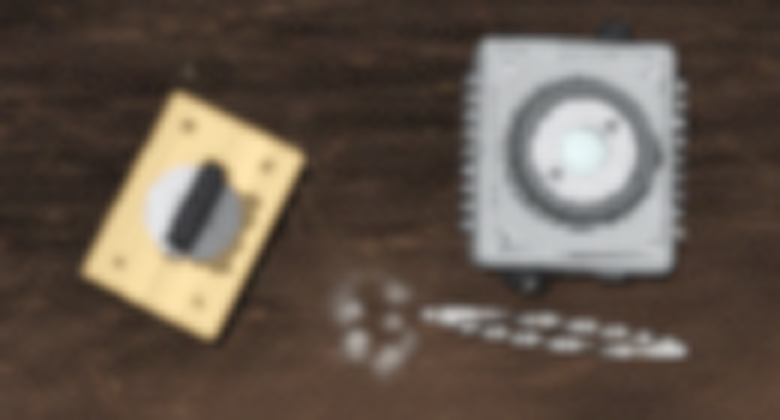

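View pics/s14.png

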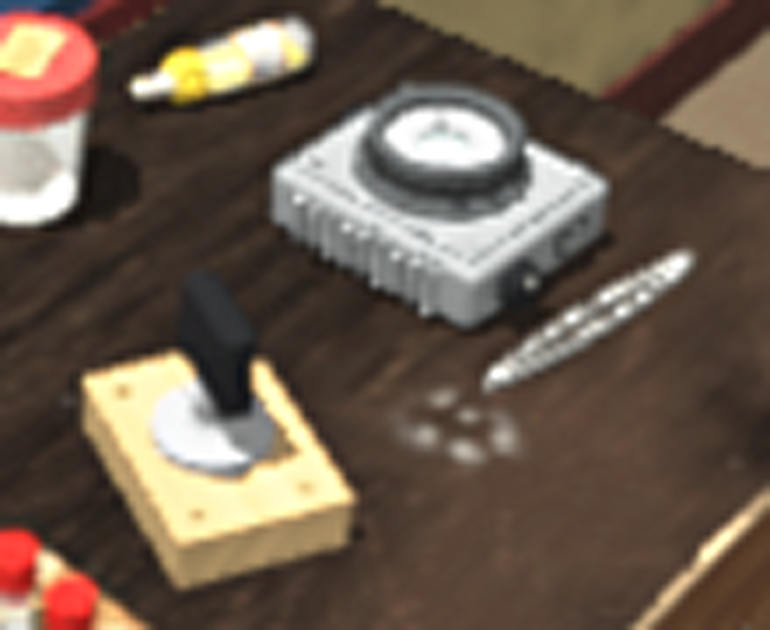

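In the top view the ring holes have moved to about (556,173) and (612,126), roughly 70° clockwise. The spanner stands as it did at the start, its wing centre within 0.5 mm, and the forceps haven't moved.

```bash
python3 -c "
from station import robot
print(robot.hand_in())"
```

```text
the job is handed in; nothing more can be done
None
```

I screwed the ring down snugly onto the lens, put the spanner back in its block and handed the job in. It took about 34 s of the 72 s; the hand-in gave no verdict.

- **Tightening:** both pins went into the ring's holes without any contact force. I turned the ring about 74° clockwise. It ran at about 0.05 N m, met the lens near the end, and read about 0.20 N m at rest (two readings, 0.194 and 0.208). That is inside the 0.15 to 0.22 range.
- **Sideways load:** at first only one pin carried the load, with about 4 N sideways. Shifting the spanner 0.9 mm evened it out; after that the sideways force stayed below about 3 N.
- **Ring after release:** the top view shows the holes about 70° clockwise of where they started. I could not measure the clamping force on the lens directly, only the torque.
- **Spanner:** in both views it stands upright in the slot. The top view puts its wing within about 0.5 mm and 2° of its starting pose.
- **Other things:** the forceps were where they started and the lid end of the cup looked unmoved. I did not re-check the label roll and ink pad in the last pictures, but the arm never went near them.
- **Disagreement:** before gripping, the open fingertips looked about 20 to 25 mm higher in the scene view than the reported tool position. I gripped 10 mm lower than planned because of this, and the grip held.

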